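Hold-down plate over the tall guide rod of a desktop mill

ROBOT

A 7-joint arm with a two-finger parallel gripper is mounted at the origin on the work surface. World frame = base frame: x ahead of the robot, y to its left, z up, the work surface at z = 0. Lengths are in m, angles in rad, forces in N, time in s.
With the tool pointing down it reaches from about 0.4 to 0.85 m from the base axis. Payload 10.4 kg.
Tool frame: the origin (TCP) lies on the centre line of the jaws, within the pads' length; the fingertips stand 11 mm ahead of it and the grasp point (between the pads) lies 8 mm behind it; z points along the fingers, y is the line along which they close (so a half turn about z gives the same grasp; the last joint's range is limited). The gripper opens to 87 mm and grips with 3 to 60 N. Pads are 19 mm wide; open, the fingers measure 117 mm over their backs; the gripper's body (75 mm by 190 mm) begins 51 mm behind the grasp point.
Start: joints at [-1.17, 0.332, -0.065, 1.46, 0.022, 1.35, -0.088], TCP at [0.257, 0.57, 0.196] pointing down, gripper open.
Joint ranges: [-2.6, 2.6], [-0.5, 2.12], [-1.47, 1.34], [0.16, 2.42], [-1.27, 4.41], [0.06, 2.06], [-2.6, 2.6]. Speed limits (rad/s): [2.22, 2.22, 2.79, 2.79, 3.14, 3.14, 3.14].

INTERFACE

Orientations are given as a unit quaternion [x, y, z, w].
In Python, from bench import r gives the robot as it stands.
- The arm moves only by the shell command python3 -m pendant 'ROWS' [OPENING] [FORCE]. ROWS is JSON, a list of rows, each a list of 4 numbers: the shift along the tool's x, y, z in m, then the turn about the tool's z in rad. A call has 1 to 8 rows; each row shifts and turns the commanded pose from where the row before left it, along the tool's axes as they then stand; what a row does not reach is not made up. A row lasts 1/12 s, in which the tool goes at most 41.7 mm and 7.16 degrees, less where a joint would pass 70% of its speed; a pose out of reach is approached as far as the arm can. A call with a gripper value outside its range is refused whole. OPENING is the opening, from 0 (shut) to 1 (fully open), set as the call begins (- or left out, the last holds). The fingers move at their own pace and stop on an object; FORCE is the grip in N (left out, the last holds). Time passes only in rows, so rows that do not move let the fingers close. It gives the time, the measured TCP pose, the force, the opening and the grip force at its end, in the units of the state.
- r.read_state(): the state, without advancing time (a new reading comes with each control period).
- r.camera(name): name is "scene" or "top" or "wrist"; returns a dict with "img" (384x512x3 uint8, red, green, blue), "camera_matrix" (3x3 intrinsics, pixels), "dist_coeffs" ([k1, k2, p1, p2, k3] as OpenCV has them; the pictures are not rectified), "xyz" and "attitude" of the camera in the world. Camera axes: x right, y down, z forward; pixel columns grow to the right and rows downward; lengths in m; the calibration is good to about 2 mm. A picture is of the moment at which its call begins. There is no depth.
- r.close_job(): hands the job in; it is judged then, once.
Trained networks look in the newest picture that a camera, given by its name, has taken for a name from the list of things; names that differ only in an ending like _2 or _b are one class to them, and where a whole thing is asked for, a point or a joint stands for the part that bears it (a point fixed in the world has none). Each returns a list of dicts, best first, with "score" (0 to 1); they miss things now and then, are a little off and sometimes report something else, mostly with a low value. They report only what shows in the picture. A call takes as long as a camera call. They do not tell look-alikes from the thing itself.
- r.outline_of(thing, camera): "mask" (384x512 bool, what is visible of it) and "bbox" ([centre column, centre row, width, height] in pixels, round what is visible of it).
The state is a dict: "time": time; "joint_positions": joint angles; "joint_vel": joint speeds; "joint_torque": joint torques, N m; "ee_pos": TCP position; "eef_rot": TCP orientation; "ft_force": force on the tool from outside, world axes, zero at the start; "torque": the same for the moment, N m; "width": finger opening in m; "grip_force": force on a finger pad.
Only numpy, scipy, OpenCV 4.12 (cv2) and the standard library are available. Lean on these libraries where they do the work, as an engineer would, in place of code of your own. Each camera call takes 0.05 s, during which the arm holds its last target. There are 200 camera calls.

TASK

Pick up the black-handled aluminium hold-down plate that has the large hole, and lower it over the tall guide rod on the milling bed until it lies flat on the tan board. Keep the plate level and lower it gently all the way down, without letting it drop, then let go.

Things in the scene. Friction and masses are not known exactly. Their poses are not given: they have to be found in the camera images.
- plate_grip (a point): Grip point on the black upright handle, 44 x 20 mm (plate's x, y), in the middle of the loose aluminium plate with the LARGE hole. Handle spans 10 to 70 mm above the plate's underside; this point is on its axis at 50 mm. Grip across the 20 mm. x points along the plate to the hole, z up. Two like plates lie near: one with a 9 mm hole (too small), one with none.
- plate_hole (a point): Centre of the large hole of that plate, level with its underside: 32 mm diameter, right through, 42 mm along x from the handle's axis. The plate is 130 x 58 x 10 mm (x, y, z), 0.18 to 0.37 kg, balanced near the handle, and lies flat on the bench. Axes as the plate's.
- guide_rod: Tall guide rod: fixed, upright, steel, 12 mm diameter, 90 mm tall, tapered tip, standing on the tan board of the aluminium milling bed. Origin: centre of its foot, level with the board's top (26 mm above the bench), where the plate's underside must come to rest. z up, x along the bed, away from the robot. Room for the plate's handle end is on the robot's side of the rod.
- short_rod: Not to be used: a fixed steel rod of the same 12 mm diameter but only 35 mm tall, about 110 mm to one side of the tall rod (left or right varies). Origin: centre of its foot at the board's top. Two low clamps (up to 22 mm above the board) hold the board's far corners.
Not all that is in view belongs to the job. Leave any orange or red look-alike of the part that bears plate_grip alone.

How it is judged:
At the end, for the whole second after the job is handed in: The large-hole plate is on the tall guide rod (hole centre within 14 mm of the rod's axis), its underside within 10 mm of the board's top, level within 10 degrees and at rest (horizontal distance between plate_hole and guide_rod below 0.014 m and z of plate_hole in the frame of guide_rod between -0.01 and 0.01 m and angle between plate_hole's own z axis and vertical below 0.175 rad and linear speed of plate below 0.05 m/s); the robot touches nothing.
It fails at once if the plate is dropped or rammed down the tall rod (faster than 0.5 m/s while on the rod) (horizontal distance between plate_hole and guide_rod below 0.016 m and z of plate_hole in the frame of guide_rod below 0.085 m and linear speed of plate above 0.5 m/s).
It fails at once if the plate tips more than 20 degrees while on the tall rod (horizontal distance between plate_hole and guide_rod below 0.016 m and z of plate_hole in the frame of guide_rod below 0.085 m and angle between plate_hole's own z axis and vertical above 0.35 rad).
It also fails if it takes over 43 s, if anything falls off the work surface, if the arm or the gripper's body presses on something with over 40 N, if the wrist force passes 120 N, or if a joint passes its speed limit or range.

## Working session

There is one attempt and no reset: what is moved stays moved. The work goes in short steps, Python scripts to look and compute and a shell command to move; the robot and the scene stay as the last step left them, time stands still between calls to the robot, and variables do not carry over. Pictures are saved under pics/ and viewed, at most 10 in all, crops included, and the job is handed in when it is done.

```bash
mkdir -p pics; cat > h.py <<'E'
import numpy as np,cv2,pickle
from scipy.spatial.transform import Rotation as R
from bench import r
def ray(c,uv,z):
    p=cv2.undistortPoints(np.array(uv,float).reshape(-1,1,2),np.array(c["camera_matrix"]),np.array(c["dist_coeffs"])).reshape(-1,2)
    d=np.c_[p,np.ones(len(p))]@R.from_quat(c["attitude"]).as_matrix().T if len(np.shape(c["attitude"]))==1 else np.c_[p,np.ones(len(p))]@np.array(c["attitude"]).T
    o=np.array(c["xyz"]); return o+d*((z-o[2])/d[:,2])[:,None]
def save(n,c): cv2.imwrite(n,c["img"][:,:,::-1])
E
python3 - <<'E'
from h import *
for n in("top","scene"):
    c=r.camera(n); save(f"pics/{n}1.png",c); pickle.dump(c,open(n+".pkl","wb"))
    print(n,c["xyz"],c["attitude"])
    for t in("plate_grip","guide_rod","short_rod","plate_hole"):
        for o in r.outline_of(t,n): print(t,round(o["score"],2),np.round(o["bbox"],1))
s=r.read_state();print({k:np.round(v,3) for k,v in s.items()})
E
```

```text
top [0.35370848 0.1238824  1.14926475] [ 0.71601825 -0.69583666  0.03977494 -0.039334  ]
plate_grip 0.96 [158.6 250.9  19.2  37.9]
plate_grip 0.82 [216.8 251.5  41.8  28. ]
plate_grip 0.76 [128.1 208.1  41.8  24.6]
plate_grip 0.72 [179.3 199.3  28.4  43.8]
guide_rod 0.49 [379.2 168.7  12.7  11.3]
plate_hole 0.93 [160.2 250.1  20.9  40.1]
plate_hole 0.82 [180.5 199.7  28.4  42.7]
plate_hole 0.82 [127.  210.1  44.9  30.1]
plate_hole 0.69 [212.9 252.5  41.3  31.7]
scene [ 1.00916868 -0.74600305  0.71191356] [ 0.83938841  0.25508741 -0.13160641 -0.4615596 ]
plate_grip 0.93 [271.6 146.9  44.4  24.6]
plate_grip 0.8 [237.  171.9  18.4  34.8]
plate_grip 0.76 [323.6 146.1  18.5  31.3]
plate_grip 0.57 [313.  171.9  41.7  30. ]
guide_rod 0.58 [194.  317.4  11.   40.5]
short_rod 0.45 [231.9 293.9  10.1  20.1]
plate_hole 0.95 [266.2 145.9  42.8  28.9]
plate_hole 0.91 [309.9 171.9  44.1  26.9]
plate_hole 0.64 [237.8 172.9  21.5  34.7]
plate_hole 0.63 [324.9 147.   20.4  33. ]
{'time': np.float64(0.5), 'joint_positions': array([-1.17 ,  0.332, -0.065,  1.46 ,  0.022,  1.35 , -0.088]), 'joint_vel': array([-0.002,  0.   , -0.002,  0.   , -0.   ,  0.001,  0.   ]), 'joint_torque': array([ 0.0000e+00, -6.2256e+01,  2.5000e-02, -3.8986e+01, -6.1000e-02,
        3.2000e-02,  0.0000e+00]), 'ee_pos': array([0.257, 0.57 , 0.196]), 'eef_rot': array([ 0.21 ,  0.978,  0.   , -0.   ]), 'ft_force': array([ 0.511,  0.29 , -0.633]), 'torque': array([-0.038,  0.004, -0.015]), 'grip_force': np.float64(0.0), 'width': np.float64(0.087)}
```

View pics/top1.png

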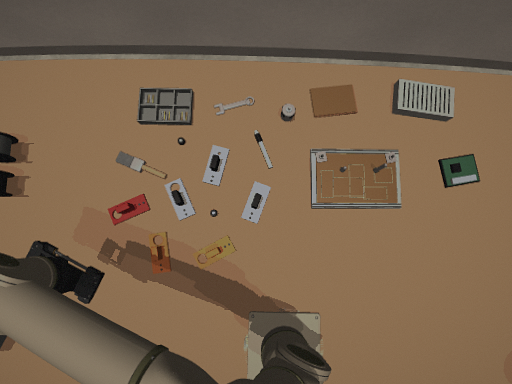

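View pics/scene1.png

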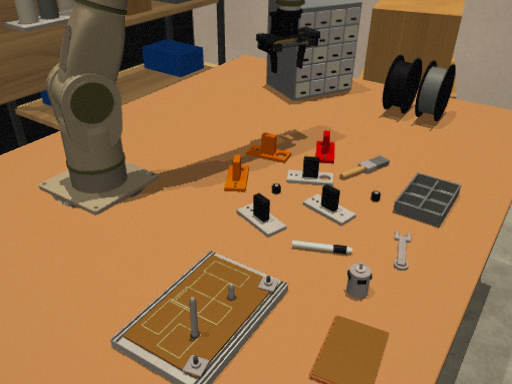

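The top view shows three black-handled plates, at (180,199), (216,165) and (256,202). The one at (180,199) has the large hole, near (174,186). The tall rod is near (379,168) and the short one near (343,169). Next I'll zoom in on both areas.

```bash
python3 - <<'E'
from h import *
c=pickle.load(open("top.pkl","rb"));s=pickle.load(open("scene.pkl","rb"))
a=cv2.resize(c["img"][170:225,150:230],(800,550),interpolation=cv2.INTER_CUBIC)[:,:,::-1]
a=a[:,:600]
b=cv2.resize(c["img"][145:211,305:405],(500,330),interpolation=cv2.INTER_CUBIC)[:,:,::-1]
d=cv2.resize(s["img"][250:384,110:290],(360,268),interpolation=cv2.INTER_CUBIC)[:,:,::-1]
o=np.zeros((600,800,3),np.uint8)
a=cv2.resize(a,(290,266)); o[:266,:290]=a; o[:330,300:800]=b; o[332:600,0:360]=d
cv2.imwrite("pics/crop.png",o)
# silhouette of large plate (white-ish + black)
g=c["img"].astype(int);R0=g[165:230,155:205]
m=(R0[...,0]-R0[...,2]<45)
m=cv2.morphologyEx(m.astype(np.uint8),cv2.MORPH_CLOSE,np.ones((5,5)))
n,l,st,ce=cv2.connectedComponentsWithStats(m);k=1+np.argmax(st[1:,4])
ys,xs=np.where(l==k);rc=cv2.minAreaRect(np.c_[xs+155,ys+165].astype(np.float32));print(rc)
bx=cv2.boxPoints(rc);P=ray(c,bx,.01);print(P,P.mean(0),ray(c,[(174,186)],.01))
print(ray(c,[(313,150),(399,150),(400,207),(312,207)],.02))
print("rod?",ray(c,[(373,171)],.026),ray(c,[(379,168)],.116), "scene foot",ray(s,[(194.5,337)],.026),"tip",ray(s,[(193,297.5)],.116),"short",ray(s,[(232,303)],.026))
E
```

```text
((179.1643829345703, 198.16123962402344), (41.08931350708008, 18.950674057006836), 67.06790161132812)
[[0.52235292 0.41411895 0.01      ]
 [0.54889039 0.3567506  0.01      ]
 [0.42398067 0.29725458 0.01      ]
 [0.39790832 0.35388979 0.01      ]] [0.47328307 0.35550348 0.01      ] [[0.51308404 0.37463834 0.01      ]]
[[ 0.64666312 -0.08588204  0.02      ]
 [ 0.65738235 -0.38064589  0.02      ]
 [ 0.4632212  -0.37923146  0.02      ]
 [ 0.45517618 -0.08372564  0.02      ]]
rod? [[ 0.58055334 -0.28661846  0.026     ]] [[ 0.57238314 -0.27273962  0.116     ]] scene foot [[ 0.58811361 -0.29723935  0.026     ]] tip [[ 0.58582986 -0.2908664   0.116     ]] short [[ 0.59412054 -0.19133937  0.026     ]]
```

View pics/crop.png

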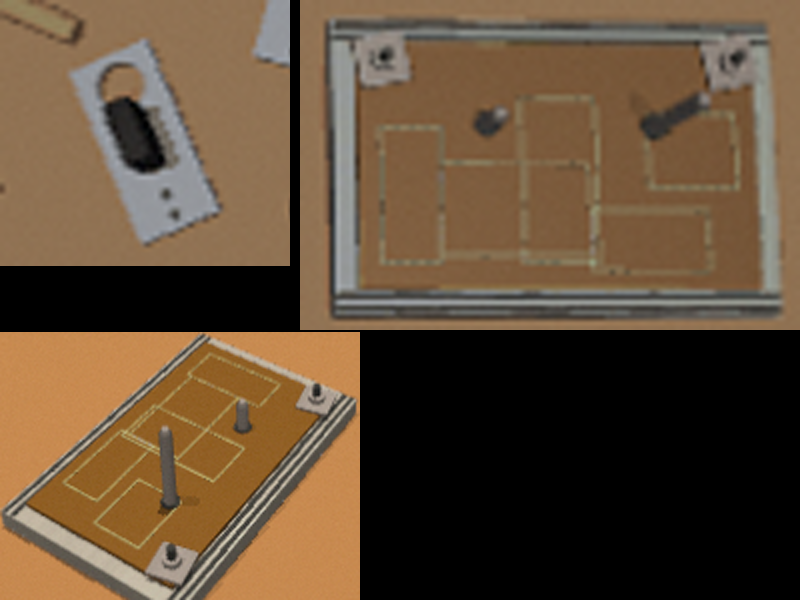

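Zoomed in, the large hole faces the far-left end of its plate, so the plate's x axis is at about 25° with its centre near (0.473,0.355). The tall rod's foot is at top px (376,170) and its tip at (385.5,165). I'll set out now.

```bash
python3 -m pendant '[[-0.036,-0.0134,0,0],[-0.036,-0.0134,0,0],[-0.036,-0.0134,0,0],[-0.036,-0.0134,0,0],[-0.036,-0.0134,0,0],[-0.036,-0.0134,0,0],[-0.036,-0.0134,0,0],[-0.033,-0.0132,0,0]]' 0.75
python3 -m pendant '[[0,0,0,-0.11],[0,0,0,-0.11],[0,0,0,-0.11],[0,0,0,-0.11],[0,0,0,-0.11],[0,0,0,-0.11],[0,0,0,-0.11],[0,0,0,-0.096]]'
python3 - <<'E'
from h import *
c=r.camera("wrist");save("pics/w1.png",c);pickle.dump(c,open("w.pkl","wb"))
for o in r.outline_of("plate_grip","wrist"): print(o["score"],o["bbox"],ray(c,[o["bbox"][:2]],.01))
print(c["xyz"],R.from_quat(r.read_state()["eef_rot"]).as_matrix().round(3),r.read_state()["ee_pos"],r.read_state()["joint_positions"])
t=pickle.load(open("top.pkl","rb"));s=pickle.load(open("scene.pkl","rb"))
print("foot",ray(t,[(376,170.4)],.026),ray(s,[(110+168/2,250+170/2)],.026),"tip",ray(t,[(385.3,165)],.114),ray(s,[(110+165/2,250+98/2)],.114))
E
```

```text
time: 1.17
ee_pos: [0.4743, 0.3531, 0.196]
eef_rot: [0.211, 0.978, 0.0, 0.0]
ft_force: [0.6, 0.2, -0.2]
width: 0.0655
grip_force: 0.0
time: 1.83
ee_pos: [0.4728, 0.355, 0.1958]
eef_rot: [-0.222, 0.975, 0.0, 0.0]
ft_force: [0.1, 0.4, -0.2]
width: 0.0653
grip_force: 0.0
0.96 [251.1, 168.6, 39.2, 96.0] [[0.46973281 0.3505253  0.01      ]]
0.91 [359.2, 63.4, 83.7, 118.2] [[0.29056735 0.41476822 0.01      ]]
0.59 [223.6, 18.1, 107.1, 36.1] [[0.3184908 0.2420494 0.01     ]]
0.58 [372.9, 200.7, 100.5, 42.6] [[0.43623245 0.5289277  0.01      ]]
[0.39820697 0.31961205 0.38545588] [[-0.903 -0.43   0.   ]
 [-0.43   0.903  0.   ]
 [-0.     0.    -1.   ]] [0.47283886 0.35498217 0.19582726] [-0.72567918  0.25617499  0.00542373  1.55716106 -0.00156584  1.32803799
  1.29468835]
foot [[ 0.58293157 -0.29688188  0.026     ]] [[ 0.58441084 -0.29418284  0.026     ]] tip [[ 0.58291846 -0.2936236   0.114     ]] [[ 0.58601887 -0.29258733  0.114     ]]
```

View pics/w1.png

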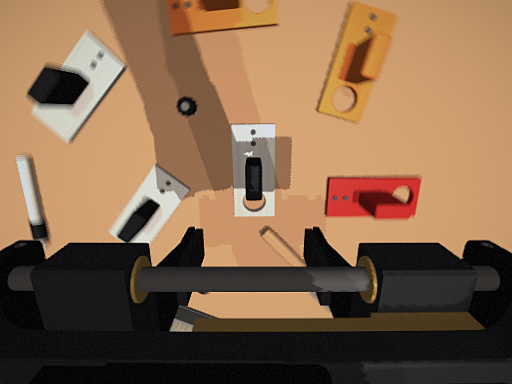

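The wrist view shows the plate squarely aligned: edges at about x 233–274 and y 124–216, hole at (254,201), handle base near (253,170). I'll compute its centre and yaw.

```bash
python3 - <<'E'
from h import *
c=pickle.load(open("w.pkl","rb"))
g=c["img"].astype(int);R0=g[110:225,222:276]
m=((R0[...,0]-R0[...,2]<35)).astype(np.uint8)
n,l,st,ce=cv2.connectedComponentsWithStats(cv2.morphologyEx(m,cv2.MORPH_CLOSE,np.ones((3,3))));k=1+np.argmax(st[1:,4])
ys,xs=np.where(l==k);rc=cv2.minAreaRect(np.c_[xs+222,ys+110].astype(np.float32));print(rc)
for bx in (cv2.boxPoints(rc),[(232,124),(274,124),(275,216),(234,216)]):
    P=ray(c,bx,.01);print(P[:,:2].round(4),P.mean(0))
print("hole",ray(c,[(254.5,202)],.01))
h=ray(c,[(254.5,202)],.01)[0]
s=r.read_state();M=R.from_quat(s["eef_rot"]).as_matrix()
print(M.T@(P.mean(0)-s["ee_pos"]), M.T@(h-s["ee_pos"]))
E
```

```text
((253.0, 169.5), (91.0, 44.0), 90.0)
[[0.4271 0.3008]
 [0.402  0.3532]
 [0.5168 0.4116]
 [0.5445 0.3537]] [0.47259391 0.35481255 0.01      ]
[[0.4265 0.302 ]
 [0.4025 0.352 ]
 [0.5182 0.4123]
 [0.5441 0.3583]] [0.47282655 0.35613893 0.01      ]
hole [[0.51168365 0.37591343 0.01      ]]
[-0.00045333  0.0010126   0.18582754] [-0.04403705  0.00218076  0.18583538]
```

The centre, size (130×58) and hole offset (about 43 mm) all agree, so I'll descend and grip.

```bash
python3 -m pendant '[[0,0.001,0.03,0],[0,0,0.03,0],[0,0,0.03,0],[0,0,0.025,0],[0,0,0.02,0],[0,0,0.015,0],[0,0,0,0]]'
python3 -m pendant '[[0,0,0,0],[0,0,0,0],[0,0,0,0],[0,0,0,0],[0,0,0,0],[0,0,0,0]]' 0 35
python3 -m pendant '[[0,0,-0.01,0],[0,0,-0.015,0],[0,0,-0.025,0],[0,0,-0.03,0],[0,0,-0.03,0],[0,0,-0.03,0],[0,0,-0.02,0],[0,0,-0.01,0]]'
python3 - <<'E'
from h import *
c=r.camera("wrist");save("pics/w2.png",c);pickle.dump(c,open("w2.pkl","wb"))
s=r.read_state();print(s["width"],s["grip_force"],s["ee_pos"],s["joint_positions"])
E
```

```text
time: 2.52
ee_pos: [0.4706, 0.3545, 0.0424]
eef_rot: [-0.218, 0.976, -0.001, -0.002]
ft_force: [0.1, -1.5, -0.7]
width: 0.065
grip_force: 0.0
time: 3.02
ee_pos: [0.4726, 0.3561, 0.0463]
eef_rot: [-0.219, 0.976, 0.0, 0.0]
ft_force: [0.3, 0.7, 0.4]
width: 0.0332
grip_force: 0.0
time: 3.68
ee_pos: [0.4733, 0.3566, 0.22]
eef_rot: [-0.219, 0.976, 0.001, 0.002]
ft_force: [-0.2, -0.5, 0.8]
width: 0.0003
grip_force: 0.0
0.0005529580765541087 0.0 [0.47343613 0.35678678 0.22027891] [-0.72857373  0.24331293  0.00687446  1.52191292 -0.00174089  1.37080324
  1.29128217]
```

View pics/w2.png

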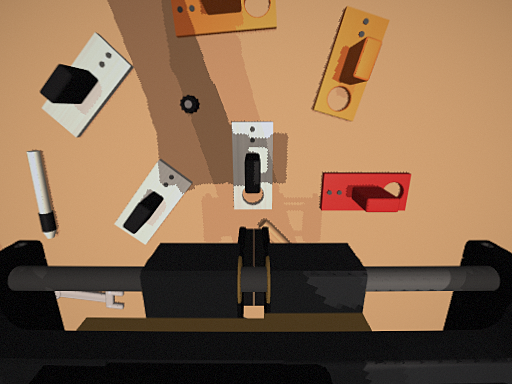

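The wrist view shows an empty gripper, with the plate still at (252,166). I lifted before the fingers had closed (33 mm at that point). I'll repeat with a longer close and check the grip before lifting.

```bash
python3 -m pendant '[[0,0,0,0],[0,0,0,0],[0,0,0,0],[0,0,0,0],[0,0,0,0],[0,0,0,0],[0,0,0,0],[0,0,0,0]]' 0.75
python3 -m pendant '[[0,0,0.03,0],[0,0,0.03,0],[0,0,0.03,0],[0,0,0.03,0],[0,0,0.025,0],[0,0,0.018,0],[0,0,0.011,0],[0,0,0,0]]'
python3 -m pendant '[[0,0,0,0],[0,0,0,0],[0,0,0,0],[0,0,0,0],[0,0,0,0],[0,0,0,0],[0,0,0,0],[0,0,0,0]]' 0 35
python3 -m pendant '[[0,0,0,0],[0,0,0,0],[0,0,0,0],[0,0,0,0],[0,0,0,0],[0,0,0,0]]'
```

```text
time: 4.4
ee_pos: [0.4723, 0.3559, 0.2156]
eef_rot: [-0.219, 0.976, -0.0, -0.0]
ft_force: [-0.2, 0.4, -0.1]
width: 0.0456
grip_force: 0.0
time: 5.07
ee_pos: [0.4712, 0.355, 0.0394]
eef_rot: [-0.219, 0.976, -0.001, -0.002]
ft_force: [-0.9, -0.4, 0.3]
width: 0.0648
grip_force: 0.0
time: 5.73
ee_pos: [0.4725, 0.3558, 0.0419]
eef_rot: [-0.219, 0.976, -0.0, 0.0]
ft_force: [1.2, -1.5, 1.2]
width: 0.0197
grip_force: 1.5
time: 6.23
ee_pos: [0.4725, 0.3558, 0.0418]
eef_rot: [-0.219, 0.976, -0.0, 0.0]
ft_force: [0.8, -2.1, 2.4]
width: 0.0183
grip_force: 35.0
```

```bash
python3 -m pendant '[[0,0,-0.01,0],[0,0,-0.02,0],[0,0,-0.03,0],[0,0,-0.03,0],[0,0,-0.03,0],[0,0,-0.03,0],[0,0,-0.02,0],[0,0,-0.01,0]]'
python3 -m pendant '[[0,0,0,0.1],[0,0,0,0.1],[0,0,0,0.1],[0,0,0,0.1],[0,0,0,0],[0,0,0,0]]'
python3 - <<'E'
from h import *
s=r.read_state();M=R.from_quat(s["eef_rot"]).as_matrix()
print(s["ee_pos"],s["width"],s["grip_force"],M.round(4))
psi=np.radians(1.9);tgt=np.array([.584,-.295])-.042*np.array([np.cos(psi),np.sin(psi)])
print(tgt,M.T@np.r_[tgt-s["ee_pos"][:2],0])
E
```

```text
time: 6.9
ee_pos: [0.4727, 0.3569, 0.2253]
eef_rot: [-0.22, 0.976, 0.001, 0.002]
ft_force: [0.4, 1.0, -2.7]
width: 0.0183
grip_force: 35.0
time: 7.4
ee_pos: [0.4718, 0.3559, 0.221]
eef_rot: [-0.023, 1.0, -0.0, -0.001]
ft_force: [-0.0, 0.7, -3.4]
width: 0.0178
grip_force: 35.0
[0.47178712 0.35590096 0.22097877] 0.01784833891417616 34.98586893081665 [[-9.99e-01 -4.58e-02 -1.20e-03]
 [-4.58e-02  9.99e-01 -7.00e-04]
 [ 1.20e-03 -7.00e-04 -1.00e+00]]
[ 0.54202309 -0.29639252] [-4.03097195e-02 -6.54824286e-01  3.98254789e-04]
```

```bash
python3 -m pendant '[[-0.001,-0.015,0,0],[-0.002,-0.025,0,0],[-0.002,-0.03,0,0],[-0.002,-0.03,0,0],[-0.002,-0.03,0,0],[-0.002,-0.03,0,0],[-0.002,-0.03,0,0],[-0.002,-0.03,0,0]]'
python3 -m pendant '[[-0.002,-0.03,0,0],[-0.002,-0.03,0,0],[-0.002,-0.03,0,0],[-0.002,-0.03,0,0],[-0.002,-0.03,0,0],[-0.002,-0.03,0,0],[-0.002,-0.03,0,0],[-0.002,-0.03,0,0]]'
python3 -m pendant '[[-0.002,-0.03,0,0],[-0.002,-0.03,0,0],[-0.002,-0.03,0,0],[-0.002,-0.03,0,0],[-0.001,-0.03,0,0],[0,-0.025,0,0],[0,-0.02,0,0],[0,0,0,0]]'
python3 -m pendant '[[0,0,0,0],[0,0,0,0],[0,0,0,0]]'
python3 - <<'E'
from h import *
o=np.zeros((600,800,3),np.uint8)
for n in ("wrist","scene","top"):
    c=r.camera(n);pickle.dump(c,open(n+"3.pkl","wb"))
    if n=="wrist": o[:384,:512]=c["img"]
    if n=="top": o[:264,512:]=cv2.resize(c["img"][130:218,320:416],(288,264))
    if n=="scene": o[384:,:288]=cv2.resize(c["img"][240:384,100:292],(288,216))
cv2.imwrite("pics/p3.png",o[:,:,::-1])
s=r.read_state();print(s["ee_pos"],R.from_quat(s["eef_rot"]).as_matrix().round(4),s["joint_positions"].round(2),s["width"])
E
```

```text
time: 8.07
ee_pos: [0.4963, 0.1347, 0.2216]
eef_rot: [-0.023, 1.0, 0.0, -0.0]
ft_force: [0.6, -0.1, -3.6]
width: 0.0185
grip_force: 35.0
time: 8.73
ee_pos: [0.5222, -0.1042, 0.2217]
eef_rot: [-0.023, 1.0, 0.0, -0.0]
ft_force: [0.3, -0.1, -4.0]
width: 0.0182
grip_force: 35.0
time: 9.4
ee_pos: [0.5378, -0.3022, 0.2212]
eef_rot: [-0.02, 1.0, -0.001, -0.001]
ft_force: [-1.4, -0.4, -3.8]
width: 0.0183
grip_force: 35.0
time: 9.65
ee_pos: [0.5401, -0.2956, 0.2216]
eef_rot: [-0.022, 1.0, 0.001, -0.0]
ft_force: [0.6, -0.2, -3.2]
width: 0.0183
grip_force: 35.0
[ 0.54022472 -0.2958625   0.22180581] [[-9.99e-01 -4.41e-02  3.00e-04]
 [-4.41e-02  9.99e-01  5.00e-04]
 [-3.00e-04  5.00e-04 -1.00e+00]] [ 0.    0.32  0.54  1.47 -0.17  1.39  2.17] 0.018324488371617962
```

View pics/p3.png

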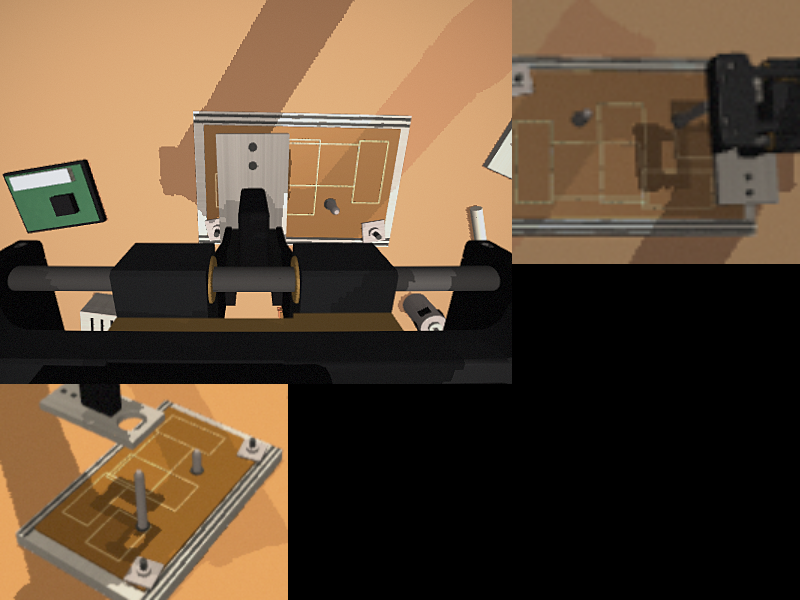

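In the wrist view the plate is held level and aligned with the bed, with the short rod at (330,205). In the scene crop the hole is at (133,421) and the rod tip at (139,472). I'll compare the two in the scene camera.

```bash
python3 - <<'E'
from h import *
s=pickle.load(open("scene3.pkl","rb"));c=pickle.load(open("wrist3.pkl","rb"))
o=cv2.resize(s["img"][235:355,140:240],(500,600),interpolation=cv2.INTER_CUBIC)
cv2.imwrite("pics/s3.png",o[:,:,::-1])
K=np.array(s["camera_matrix"]);Rm=R.from_quat(s["attitude"]).as_matrix()
def proj(P):
    return cv2.projectPoints(np.array(P,float),cv2.Rodrigues(Rm.T)[0],-Rm.T@s["xyz"],K,np.array(s["dist_coeffs"]))[0].reshape(-1,2)
e=np.array([.5402,-.2959]);u=np.array([.999,.0441])
h=e+.042*u
for P in ([*h,.19],[*h,.18],[.584,-.295,.026],[.584,-.295,.116]):
    p=proj([P])[0];print(P,p,"crop",(p-[140,235])*5)
E
```

```text
[np.float64(0.5821580000000001), np.float64(-0.29404779999999997), 0.19] [187.41352384 264.34770883] crop [237.0676192  146.73854416]
[np.float64(0.5821580000000001), np.float64(-0.29404779999999997), 0.18] [187.79740729 269.05021554] crop [238.98703645 170.25107769]
[0.584, -0.295, 0.026] [193.53016177 335.19439419] crop [267.65080886 500.97197095]
[0.584, -0.295, 0.116] [190.59929892 298.50439098] crop [252.9964946 317.5219549]
```

View pics/s3.png

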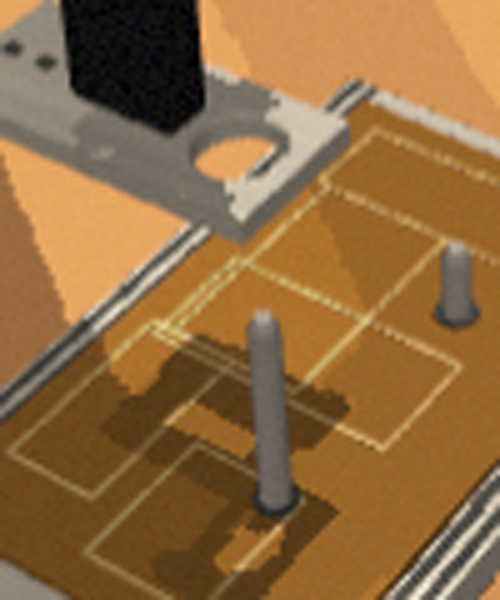

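The zoom shows the hole's upper rim centred at about (240,152), the rod tip at (263,313) and its foot at (275,499). I'll convert those to a correction.

```bash
python3 - <<'E'
from h import *
s=pickle.load(open("scene3.pkl","rb"))
f=lambda x,y:[(140+(x+.5)/5-.5,235+(y+.5)/5-.5)]
h=ray(s,f(240,152),.19)[0];t=ray(s,f(263,313),.116)[0];b=ray(s,f(275,499),.026)[0]
print(h,t,b)
print("scene delta",((t+b)/2-h)[:2])
E
```

```text
[ 0.58346155 -0.29511796  0.19      ] [ 0.58423774 -0.29107421  0.116     ] [ 0.58441263 -0.29250841  0.026     ]
scene delta [0.00086364 0.00332665]
```

The shift needed is about +1.5 mm in x and +2 mm in y, well within the ±10 mm clearance. I'll lower in stages.

```bash
python3 -m pendant '[[-0.0015,0.002,0.01,0],[0,0,0.015,0],[0,0,0.015,0],[0,0,0.01,0],[0,0,0.01,0],[0,0,0.01,0],[0,0,0.01,0],[0,0,0,0]]'
python3 - <<'E'
from h import *
s=r.camera("scene");print(r.read_state()["ft_force"],r.read_state()["ee_pos"])
o=cv2.resize(s["img"][235:355,140:240],(500,600),interpolation=cv2.INTER_CUBIC)
cv2.imwrite("pics/s4.png",o[:,:,::-1])
E
```

```text
time: 10.47
ee_pos: [0.5405, -0.2941, 0.1394]
eef_rot: [-0.021, 1.0, 0.001, -0.001]
ft_force: [-0.4, 0.3, -4.2]
width: 0.0181
grip_force: 35.0
[-0.74286537 -0.28867957 -3.09264365] [ 0.54088244 -0.29441476  0.14063672]
```

View pics/s4.png

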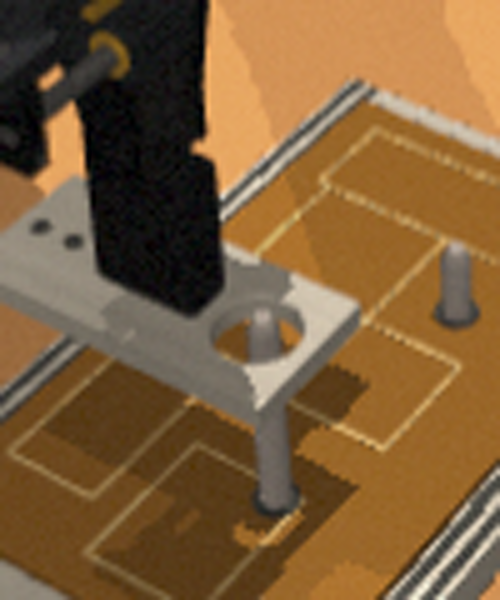

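The rod tip shows at (262,313) inside the hole (centre 258,333) with clearance all round and no contact force. I'll keep lowering.

```bash
python3 -m pendant '[[0,0,0.01,0],[0,0,0.01,0],[0,0,0.01,0],[0,0,0.01,0],[0,0,0.01,0],[0,0,0.008,0],[0,0,0.006,0],[0,0,0.003,0]]'
python3 -m pendant '[[0,0,0.001,0],[0,0,0.001,0],[0,0,0,0],[0,0,0,0]]'
```

```text
time: 11.18
ee_pos: [0.541, -0.2946, 0.0735]
eef_rot: [-0.021, 1.0, 0.0, -0.001]
ft_force: [-0.6, -0.3, -3.0]
width: 0.0183
grip_force: 35.0
time: 11.52
ee_pos: [0.5416, -0.2949, 0.0732]
eef_rot: [-0.021, 1.0, -0.0, 0.0]
ft_force: [-0.3, 1.2, -3.2]
width: 0.0182
grip_force: 35.0
```

```bash
python3 -m pendant '[[0,0,0.001,0],[0,0,0.001,0],[0,0,0.001,0],[0,0,0,0],[0,0,0,0]]'
python3 -m pendant '[[0,0,0.001,0],[0,0,0.001,0],[0,0,0,0],[0,0,0,0]]'
```

```text
time: 11.93
ee_pos: [0.5413, -0.2948, 0.0697]
eef_rot: [-0.021, 1.0, 0.0, -0.0]
ft_force: [0.2, 0.6, -4.0]
width: 0.0179
grip_force: 35.0
time: 12.27
ee_pos: [0.5415, -0.2949, 0.0679]
eef_rot: [-0.021, 1.0, -0.0, 0.0]
ft_force: [-0.9, -0.3, -1.5]
width: 0.0185
grip_force: 35.0
```

The wrist load fell from about −3.5 to −1.5 N at the expected height, so the plate is touching the board. I'll go 1 mm further, then open.

```bash
python3 -m pendant '[[0,0,0.001,0],[0,0,0,0],[0,0,0,0]]'
python3 -m pendant '[[0,0,0,0],[0,0,0,0],[0,0,0,0],[0,0,0,0],[0,0,0,0],[0,0,0,0],[0,0,0,0],[0,0,0,0]]' 0.6
python3 -m pendant '[[0,0,-0.01,0],[0,0,-0.02,0],[0,0,-0.03,0],[0,0,-0.03,0],[0,0,-0.03,0],[0,0,-0.02,0],[0,0,0,0],[0,0,0,0]]'
python3 - <<'E'
from h import *
s=r.camera("scene")
o=cv2.resize(s["img"][235:355,140:240],(500,600),interpolation=cv2.INTER_CUBIC)
cv2.imwrite("pics/s5.png",o[:,:,::-1])
E
```

```text
time: 12.52
ee_pos: [0.5416, -0.2955, 0.0675]
eef_rot: [-0.021, 1.0, -0.0, 0.001]
ft_force: [-1.5, -1.1, 5.9]
width: 0.0183
grip_force: 35.0
time: 13.18
ee_pos: [0.5414, -0.2947, 0.0667]
eef_rot: [-0.021, 1.0, 0.0, -0.0]
ft_force: [-0.0, -0.2, -0.7]
width: 0.0513
grip_force: 0.0
time: 13.85
ee_pos: [0.5419, -0.2952, 0.2085]
eef_rot: [-0.021, 1.0, -0.0, 0.001]
ft_force: [-0.6, 0.3, 0.1]
width: 0.0524
grip_force: 0.0
```

View pics/s5.png

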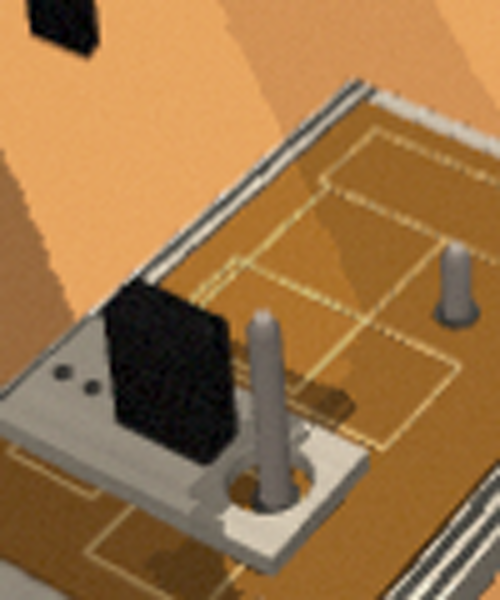

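The plate lies flat on the board with the rod (foot at 275,495) through its hole (centre about 270,483), and the gripper is clear above. I'll hand it in.

```bash
python3 -c "
from bench import r
print(r.close_job())"
```

```text
the job is handed in; nothing more can be done
None
```

The large-hole plate lies flat on the tan board over the tall guide rod, let go with the gripper clear, and the job was handed in at about 14 s; the first grasp missed because I lifted before the fingers closed, the second held, and no verdict was returned.

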